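# Slide a milling blank into its cell and clip it in

## Task

Load the ivory milling blank: it is brittle, so keep it low on the plate and gently push it across the deck with the fingertips, without picking it up, until it drops over the edge of the round cell and lies flat at the bottom. Then push the orange post so that the retaining clip swings fully closed over the blank, and take the hand away. Leave the bottle, the jaw model and the green pot undisturbed.

Things in the scene. Friction and masses are not known exactly. Their poses are not given: they have to be found in the camera images.
- loading_plate: fixed grey plate, 24 mm high, with a round flat-bottomed cell 101 mm wide, 10 mm deep. Origin on the table under the cell's centre. In its frame it spans x -172 to +92 mm, y -70 to +70 mm; z up, top (the deck) at 24 mm. The blank starts on the deck on the cell's -x side. The deck has no side walls: the blank can slide off.
- cell (a point): centre of the cell's flat floor, 14 mm above the table and 10 mm below the deck; axes as the plate's
- blank: ivory milling blank, a plain disc 98 mm in diameter, 14 mm thick, about 0.32 kg, loose and flat on the deck (it may jut out over the cell); origin at the centre of its underside, z up. Seated, its top stands 4 mm above the deck, with 1.5 mm of play all round.
- clip (a joint): angle of the retaining clip, rad: 0 = closed against its stop, over the blank; 2.0 = wide open; starts at 1.2 to 1.9. Its upright pivot is at x +70, y 0 mm in the plate's frame (steel boss 18 mm wide, 15 mm high above the deck). At angle q it points from the pivot along (-cos q, +sin q) in the plate's x, y. It stays where it is left; about 1 N at the post moves it.
- clip_post (a point): centre of the top of the orange post on the clip: upright, 16 mm in diameter, 36 mm from the pivot, top 41.5 mm above the deck, 30 mm tall. It stands on the clip's aluminium bar, which is 16 mm wide, reaches 45 mm from the pivot and lies 6.5 to 11.5 mm above the deck.
- drink: closed clear plastic water bottle with blue label, 62 mm in diameter, 170 mm high, standing on the table on the plate's -y side; origin at the centre of its underside
- jaw_model: white plaster jaw model, 60 x 55 mm, 32 mm high, on the table on the plate's +y side; origin at the centre of its underside
- bur_pot: open green plastic pot, 52 mm in diameter at the rim, 50 mm high, on the table on the plate's -y side; origin at the centre of its underside
Mind the look-alikes: they are no part of the job. Leave any black or turquoise look-alike of the blank alone.

How it is judged:
On the way, in this order (a step that is already met when the one before it is completed fails the run):
1. the blank lies flat on the floor of the cell while the clip is still open (horizontal distance between blank and cell below 0.004 m and z of blank in the frame of cell below 0.002 m and angle between blank's own z axis and vertical below 0.03 rad), for 0.2 s.
2. the clip is swung closed over the seated blank (all of step 1 and value of joint clip below 0.1 rad), for 0.2 s.
At the end, for the whole second after the job is handed in: the blank lies at rest flat (within 0.03 rad) on the cell's floor (within 2 mm), within 4 mm of its centre, and the clip is closed to within 0.1 rad (all of step 2 and linear speed of blank below 0.01 m/s); the robot touches nothing.
It fails at once if the blank is lifted off the deck (its centre more than 8 mm above the deck's level) (z of blank in the frame of cell above 0.018 m).
It fails at once if the blank is tipped up steeply (over 0.4 rad) (angle between blank's own z axis and vertical above 0.4 rad).
It fails at once if the blank falls off the deck (z of blank in the frame of cell below -0.005 m).
It fails at once if the brittle blank is pushed or pressed with more than 40 N (contact force between the fingers and blank above 40 N).
It fails at once if the bottle, jaw model or green pot is moved more than 20 mm or tipped (distance of any of drink, jaw_model, bur_pot from where it was at the start of the episode above 0.02 m or angle between any of drink, jaw_model, bur_pot's own z axis and vertical above 0.3 rad).
It also fails if it takes over 64 s, if anything falls off the work surface, if the arm or the gripper's body presses on something with over 40 N, if the wrist force passes 120 N, or if a joint passes its speed limit or range.

## Robot

A 7-joint arm with a two-finger parallel gripper is mounted at the origin on the work surface. World frame = base frame: x ahead of the robot, y to its left, z up, the work surface at z = 0. Lengths are in m, angles in rad, forces in N, time in s.
With the tool pointing down it reaches from about 0.4 to 0.75 m from the base axis. Payload 19.5 kg.
Tool frame: the origin (TCP) lies midway between the tips of the shut fingers; the grasp point (between the pads) lies 19 mm behind it; z points along the fingers, y is the line along which they close (so a half turn about z gives the same grasp; the last joint's range is limited). The gripper opens to 85 mm and grips with 20 to 120 N. Pads are 22 mm wide; open, the fingers measure 114 mm over their backs; the gripper's body (76 mm by 85 mm) begins 54 mm behind the grasp point. The pads swing forward as they close: fully open they stand 13 mm farther back than shut.
Start: joints at [-1.364, 0.707, -0.028, 1.485, 0.022, 0.951, -0.075], TCP at [0.142, 0.557, 0.231] pointing down, gripper open.
Joint ranges: [-2.71, 2.71], [-0.32, 2.16], [-1.57, 1.52], [0, 2.45], [-1.46, 4.6], [0, 2.02], [-2.83, 2.83]. Speed limits (rad/s): [1.89, 1.89, 2.57, 2.57, 3.01, 3.01, 3.01].

## Interface

Orientations are given as a rotation vector (axis times angle).
In Python, from cell import move_to, move_linear, movej, move_gripper, pause, ik, capture, PlanningError, finish_job, get_time, get_qpos, get_dq, get_effort, get_eef_pos, get_tool_rot, get_wrist_force, get_moment, get_grip_width, get_gripper_force gives the robot as it stands. Calls block until the motion is done:
- move_to(position, orientation): joint-space move of the TCP to a pose.
- move_linear(position, orientation=None, vel=0.15, until_force=None): straight line of the TCP; orientation=None keeps the orientation; vel is the mean speed in m/s. With until_force (N) it stops when the force on the tool has changed by that much, and returns True; else False.
- movej(angles): joint-space move.
- move_gripper(opening, force=None): opening from 0.0 (shut) to 1.0 (fully open); force is the grip in N (None keeps the last); returns when the fingers have stopped.
- pause(seconds).
- ik(position, orientation): joint angles nearest the present ones, or None.
- capture(name): name is "side" or "top"; returns a dict with "pixels" (480x640x3 uint8, red, green, blue), "range_z" (480x640 float32, m along the optical axis (not along the pixel's ray), 0 where there is no reading), "fx", "fy", "cx", "cy" (pixels), "distortion" ([k1, k2, p1, p2, k3] as OpenCV has them; the pictures are not rectified), "origin" and "attitude" of the camera in the world. Camera axes: x right, y down, z forward; pixel columns grow to the right and rows downward; lengths in m; the calibration is good to about 2 mm. A picture is of the moment at which its call begins.
A pose or a line that the arm cannot do raises PlanningError and nothing moves.
- finish_job(): hands the job in; it is judged then, once.
Readings, each from a call of its own:
- get_time(): time.
- get_qpos(): joint angles.
- get_dq(): joint speeds.
- get_effort(): joint torques, N m.
- get_eef_pos(): TCP position.
- get_tool_rot(): TCP orientation.
- get_wrist_force(): force on the tool from outside, world axes, zero at the start.
- get_moment(): the same for the moment, N m.
- get_grip_width(): opening from 0.0 (shut) to 1.0 (fully open).
- get_gripper_force(): force on a finger pad.
Only numpy, scipy, OpenCV 4.12 (cv2) and the standard library are available. Lean on these libraries where they do the work, as an engineer would, in place of code of your own. Each camera call takes 0.05 s, during which the arm holds its last target. There are 200 camera calls.

## Working session

There is one attempt and no reset: what is moved stays moved. The work goes in short steps, each a Python script; the robot and the scene stay as the last script left them, time stands still between calls to the robot, and variables do not carry over. Pictures are saved under pics/ and viewed, at most 10 in all, crops included, and the job is handed in when it is done.

```bash
ls; mkdir -p pics; python3 - <<'E'
from cell import *
import cv2,pickle
for n in("top","side"):
    d=capture(n);pickle.dump(d,open(f"{n}0.pkl","wb"));cv2.imwrite(f"pics/{n}0.png",d["pixels"][:,:,::-1])
    print(n,d["fx"],d["fy"],d["cx"],d["cy"],d["distortion"],d["origin"],d["attitude"])
print(get_time(),get_tool_rot(),get_wrist_force())
E
```

```text
pics
top 542.8565569805854 542.8565569805854 313.99913291841716 229.47353817713622 [-0.15477541  0.          0.          0.          0.        ] [0.48250862 0.01250541 1.03631875] [-2.1351015   2.10315938 -0.14991425]
side 625.1488040491753 625.1488040491753 319.5546168789749 242.67204503734663 [-0.17076021  0.          0.          0.          0.        ] [ 0.36378181 -0.752042    0.91381484] [-2.33498058  0.39487367 -0.18690998]
0.1 [-3.89745292e-01 -3.11722546e+00  1.52101158e-03] [0.34230448 0.64028858 0.20051803]
```

View pics/top0.png

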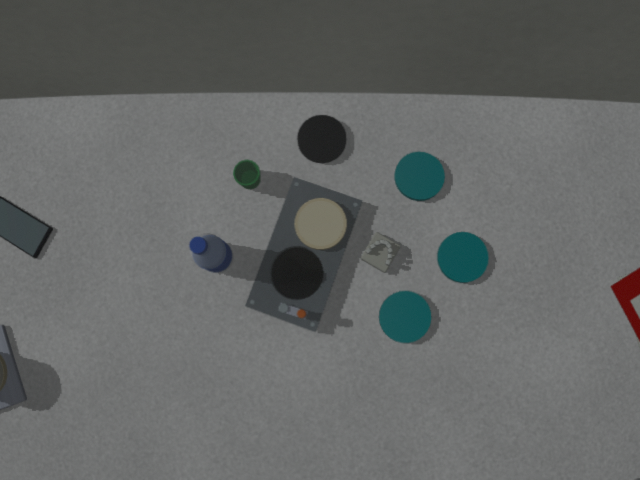

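View pics/side0.png

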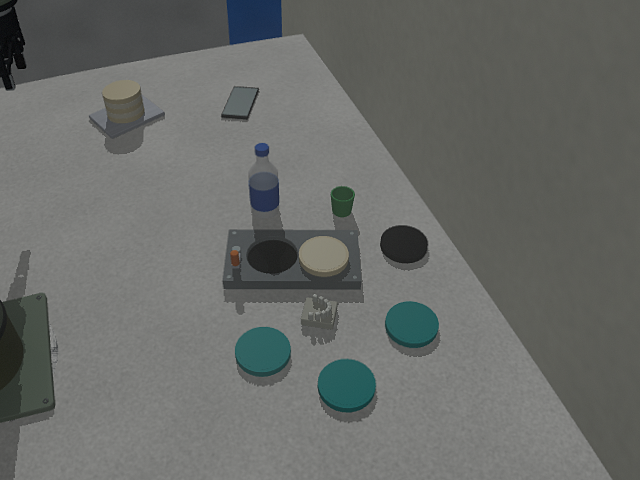

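The top view shows the plate with corners near (293,178), (361,200), (316,329) and (247,305). The ivory blank is at (320,223), the empty cell at (297,272), and the orange post at (302,313) with the clip open. The bottle is at (210,252), the pot at (247,174) and the jaw at (381,252). In the side view, the blank is at (323,256), the cell at (272,256) and the post at (236,258).

```bash
cat >vis.py <<'E'
import numpy as np,cv2
from scipy.spatial.transform import Rotation as R
def rays(d,uv):
    K=np.array([[d["fx"],0,d["cx"]],[0,d["fy"],d["cy"]],[0,0,1]])
    n=cv2.undistortPoints(np.asarray(uv,float).reshape(-1,1,2),K,np.array(d["distortion"])).reshape(-1,2)
    return np.c_[n,np.ones(len(n))]@R.from_rotvec(d["attitude"]).as_matrix().T
def on_plane(d,uv,z):
    r=rays(d,uv);o=np.array(d["origin"]);return (o+r*((z-o[2])/r[:,2])[:,None])
def cloud(d):
    v,u=np.mgrid[:480,:640];r=rays(d,np.c_[u.ravel(),v.ravel()])
    return (np.array(d["origin"])+r*d["range_z"].reshape(-1,1)).reshape(480,640,3)
def biggest(m):
    c,_=cv2.findContours(m.astype(np.uint8),cv2.RETR_EXTERNAL,cv2.CHAIN_APPROX_NONE)
    return max(c,key=cv2.contourArea).reshape(-1,2)
def blank(d):   # ivory disc within region
    h=cv2.cvtColor(d["pixels"],cv2.COLOR_RGB2HSV).astype(int)
    m=(h[...,0]>14)&(h[...,0]<35)&(h[...,1]>40)&(h[...,2]>90)
    return m
def orange(d):
    h=cv2.cvtColor(d["pixels"],cv2.COLOR_RGB2HSV).astype(int)
    return (h[...,0]<18)&(h[...,1]>130)&(h[...,2]>80)
def fit_circle(p):
    A=np.c_[2*p[:,:2],np.ones(len(p))];s=np.linalg.lstsq(A,(p[:,:2]**2).sum(1),rcond=None)[0]
    return s[:2],np.sqrt(s[2]+s[0]**2+s[1]**2)
E
python3 - <<'E'
import pickle
from vis import *
win={"top":(150,340,235,372),"side":(225,292,215,370)}
for n in("top","side"):
    d=pickle.load(open(n+"0.pkl","rb"));w=np.zeros((480,640),bool);a=win[n];w[a[0]:a[1],a[2]:a[3]]=1
    P=cloud(d);z=P[...,2]
    b=blank(d)&w;c=biggest(b);X=on_plane(d,c,.038);print(n,"blank",fit_circle(X),"z",np.median(z[b]))
    dk=w&(abs(z-.024)<.006);print("deck z",np.median(z[dk]),"floor")
    Q=P[w&(z>.017)&(z<.045)][:,:2]
    if n=="top":
        c=biggest(w&(z>.017)&(z<.05));X=on_plane(d,c,.024)[:,:2].astype(np.float32);r=cv2.minAreaRect(X*1000);print(r,cv2.boxPoints(r))
    g=cv2.cvtColor(d["pixels"],cv2.COLOR_RGB2GRAY)
    c=biggest(w&(g<45));print("dark",len(c),fit_circle(on_plane(d,c,.024)),fit_circle(on_plane(d,c,.014)))
    o=orange(d)&w;print("orange",o.sum(),P[o].max(0),np.median(P[o],0),P[o].min(0))
d=pickle.load(open("top0.pkl","rb"));P=cloud(d)
g=d["pixels"];
for nm,(a,b,c,e) in dict(drink=(230,275,185,235),jaw=(230,275,364,402),pot=(158,190,230,265)).items():
    p=P[a:b,c:e].reshape(-1,3);p=p[p[:,2]>.015];print(nm,p.min(0),p.max(0))
cv2.imwrite("pics/crop.png",np.hstack([cv2.resize(g[170:340,235:375,::-1],None,fx=3.4,fy=3.4,interpolation=2)]))
E
```

```text
top blank (array([0.66630709, 0.03163007]), np.float64(0.047422630789184815)) z 0.03733742916252564
deck z 0.02339480248529302 floor
((612.0293579101562, 61.81184005737305), (138.74070739746094, 264.7855529785156), 70.96105194091797) [[464.24948  39.42421]
 [714.55054 -46.95171]
 [759.8092   84.19947]
 [509.50818 170.5754 ]]
dark 147 (array([0.57416738, 0.07490807]), np.float64(0.04862967929085371)) (array([0.57507281, 0.07552451]), np.float64(0.0491100584133347))
orange 49 [0.50382206 0.06823448 0.06886343] [0.49830616 0.06272372 0.06499678] [0.49127253 0.05565656 0.06216988]
side blank (array([0.66685639, 0.03061453]), np.float64(0.04760763604168518)) z 0.0370074306611502
deck z 0.023167506273813143 floor
dark 116 (array([0.57415519, 0.06941025]), np.float64(0.04531096058341806)) (array([0.57651943, 0.07864197]), np.float64(0.04582017843882002))
orange 74 [0.50532626 0.07164294 0.91381484] [0.49760361 0.05831257 0.05971398] [ 0.36378181 -0.752042    0.03604133]
drink [0.48250862 0.01250541 0.01515349] [0.63415896 0.25807661 1.03631875]
jaw [ 0.48250862 -0.11790303  0.01500149] [0.65429075 0.01250541 1.03631875]
pot [0.48250862 0.01250541 0.01524851] [0.78694567 0.19887301 1.03631875]
```

View pics/crop.png

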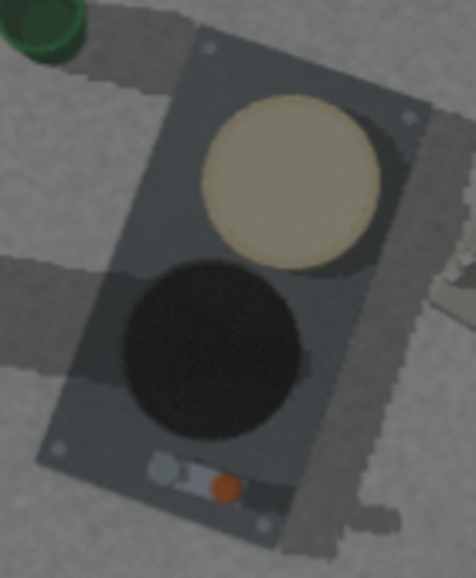

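```bash
cat >rob.py <<'E'
from cell import *
import numpy as np
from scipy.spatial.transform import Rotation as R
C=np.array([.5742,.0749]);PX=np.array([-.9453,.3262]);PY=np.array([-PX[1],PX[0]])
W=lambda x,y,z:np.array([*(C+(x*PX+y*PY)/1000),z])        # plate mm -> world
L=lambda p:1000*np.array([(np.array(p)[:2]-C)@PX,(np.array(p)[:2]-C)@PY])
def rot(v,s=1):   # tool down, tool x along +-v (plate direction)
    a=s*(v[0]*PX+v[1]*PY);x=np.array([*a/np.linalg.norm(a),0]);z=np.array([0,0,-1.])
    return R.from_matrix(np.c_[x,np.cross(z,x),z]).as_rotvec()
B=np.array([-101.5,11.2]);U=-B/np.linalg.norm(B)
E
python3 - <<'E'
from rob import *
p=B-59*U
best=None
for s in(1,-1):
    q=ik(W(*p,.10),rot(U,s)); print(s,q)
    if q is not None and (best is None or abs(q[6])<abs(best[1][6])): best=(s,q)
s=best[0]; print("s",s)
move_gripper(.6)
move_to(W(*p,.25),rot(U,s)); print(get_time(),get_eef_pos(),get_grip_width())
move_linear(W(*p,.06),vel=.12)
print(move_linear(W(*p,.012),vel=.02,until_force=4),get_eef_pos(),get_wrist_force(),get_time())
z=get_eef_pos()[2]
move_linear(W(*p,z+.003),vel=.03)
import cv2
for n in("top","side"): cv2.imwrite(f"pics/{n}1.png",capture(n)["pixels"][:,:,::-1])
im=[cv2.resize(cv2.imread("pics/top1.png")[150:350,220:400],None,fx=2.2,fy=2.2),cv2.resize(cv2.imread("pics/side1.png")[150:350,210:390],None,fx=2.2,fy=2.2)]
cv2.imwrite("pics/c1.png",np.hstack(im));print(get_time(),get_eef_pos())
E
```

```text
1 [ 0.00430915  1.10300055 -0.1713738   0.96627282  0.17303449  1.08452706
  0.97354034]
-1 [-0.36101163  1.36369816  1.2954756   0.98547757 -1.24480013  1.46242336
 -1.43514312]
s 1
3.35 [0.71976501 0.00699033 0.25005356] 0.5997340618840892
True [0.71984911 0.00594805 0.0208787 ] [-1.65665676  0.06147688  9.19994649] 6.8167
7.1917 [0.71975488 0.00594698 0.02375169]
```

View pics/c1.png

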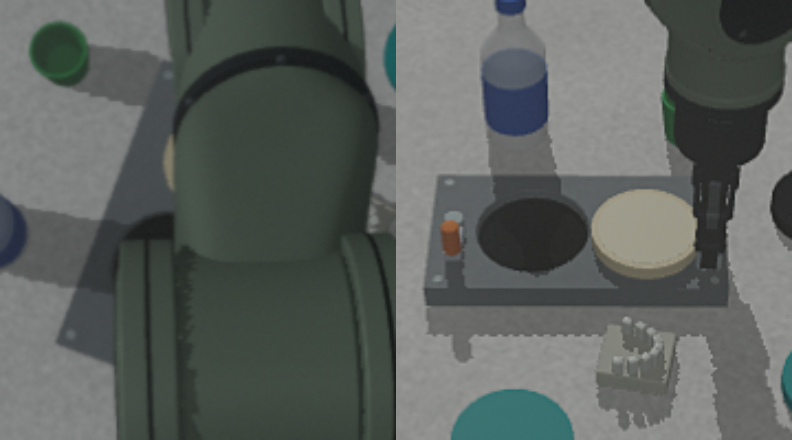

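The side crop shows both fingers on the deck just behind the blank (blank at about (645,232), fingers at about (712,230)). The blank hasn't moved, so I'll push now.

```bash
python3 - <<'E'
from rob import *
import cv2,pickle
z=get_eef_pos()[2]
p=-68*U
print(move_linear(W(*p,z),vel=.035,until_force=12),L(get_eef_pos()),get_wrist_force(),get_time())
print(move_linear(W(*(-54*U),z),vel=.012,until_force=12),L(get_eef_pos()),get_wrist_force(),get_time())
d=capture("side");pickle.dump(d,open("side2.pkl","wb"))
cv2.imwrite("pics/c2.png",cv2.resize(d["pixels"][190:310,210:390,::-1],None,fx=4,fy=4))
E
```

```text
False [-67.66063085   7.50368699] [ 3.06077568 -0.76556925  2.35612387] 10.0
False [-53.68073079   5.95151705] [-0.78814982  0.66301967  0.12626452] 11.3167
```

View pics/c2.png

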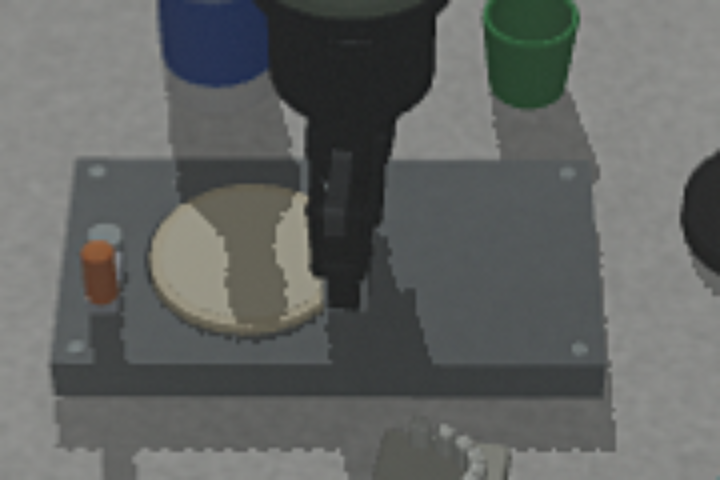

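The blank looks dropped into the cell, with its rim just above the deck (about (245,255) in the crop). I'll back off, lift and check the fit, along with the post angle.

```bash
python3 - <<'E'
from rob import *
from vis import *
import pickle
z=get_eef_pos()[2]
move_linear(W(*(-68*U),z),vel=.06)
move_linear(W(*(-68*U),.15),vel=.15)
move_gripper(0.0)
q=1.51
for s in(1,-1): print(s,ik(W(88,38,.12),rot((-np.sin(q),-np.cos(q)),s)),ik(W(34,18,.045),rot((0,-1),s)))
d=capture("side");pickle.dump(d,open("side3.pkl","wb"))
w=np.zeros((480,640),bool);w[225:292,215:370]=1
P=cloud(d);b=blank(d)&w
X=on_plane(d,biggest(b),.028);c,r=fit_circle(X);print("blank plate mm",L(c),r)
pp=P[b];pp=pp[abs(pp[:,2]-.028)<.02];A=np.linalg.lstsq(np.c_[pp[:,:2]-c,np.ones(len(pp))],pp[:,2],rcond=None)[0];print("tilt,z",A)
o=P[orange(d)&w];o=o[o[:,2]>.055];o=o[o[:,2]<.08];print("post",L(o[:,:2].mean(0)),o[:,2].max(),get_time())
cv2.imwrite("pics/c3.png",cv2.resize(d["pixels"][190:310,210:390,::-1],None,fx=4,fy=4))
E
```

```text
1 [-0.54879318  0.86478616  0.6584659   1.95152992 -0.88801008  0.6437297
 -1.14879011] [-0.29996079  0.95947526  0.21739013  1.78285924 -0.42256521  0.44523912
 -0.12063084]
-1 [-0.16462411  0.75744396 -0.07482277  1.93980309  0.11872597  0.44849845
  0.97319539] [ 0.00660993  0.96180653 -0.37065488  1.77289569  0.63064789  0.52805587
  2.03451671]
blank plate mm [-1.65153652  2.77778048] 0.04634200829601595
tilt,z [0.00544339 0.00721967 0.02673971]
post [67.101368   37.74244935] 0.06789805216237543 13.3333
```

View pics/c3.png

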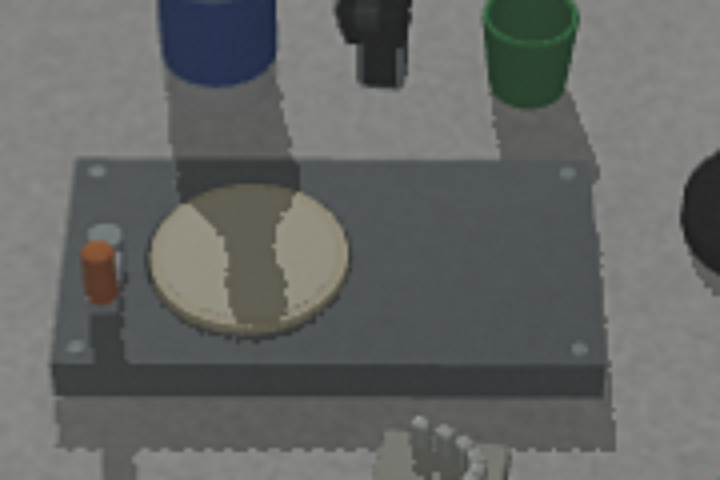

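The blank is seated: flat, with its top at z≈0.027. The post is at plate position (67,37), so q≈1.5. Next I'll swing the clip.

```bash
python3 - <<'E'
from rob import *
import cv2
P0=np.array([70,0.])
def pose(q,off,z):
    t=np.array([-np.sin(q),-np.cos(q)]);p=P0+36*np.array([-np.cos(q),np.sin(q)])-off*t
    return W(*p,z),rot(t,-1)
try: move_linear(*pose(1.5,27,.14),vel=.15)
except PlanningError as e: print(e);move_to(*pose(1.5,27,.14))
move_linear(*pose(1.5,27,.043),vel=.1)
print(get_time())
hit=False
for q in np.arange(1.4,-.01,-.2):
    hit=move_linear(*pose(q,19,.043),vel=.06,until_force=20);print(round(q,2),hit,L(get_eef_pos()),get_wrist_force().round(1))
    if hit:break
if not hit: print(move_linear(*pose(0,13,.043),vel=.02,until_force=6),L(get_eef_pos()),get_wrist_force())
p=get_eef_pos();l=L(p)
move_linear(W(l[0],l[1]+15,.043),vel=.08)
move_linear(W(l[0],l[1]+15,.15),vel=.15)
move_linear(W(-110,l[1]+15,.2),vel=.2)
d=capture("side");cv2.imwrite("pics/c4.png",cv2.resize(d["pixels"][190:310,210:390,::-1],None,fx=4,fy=4))
import vis
w=np.zeros((480,640),bool);w[220:292,215:370]=1
o=vis.cloud(d)[vis.orange(d)&w];o=o[(o[:,2]>.055)&(o[:,2]<.08)];print("post",L(o[:,:2].mean(0)),get_time())
E
```

```text
15.7
1.4 False [82.58495775 38.70777481] [-0.3  0.5 -0.1]
1.2 False [74.94882372 40.35876307] [0.3 0.3 0.5]
1.0 False [66.89720826 40.46417495] [-0.9  0.9 -0.3]
0.8 False [58.95952718 38.99612421] [ 0.1 -0.2 -0. ]
0.6 False [51.46588003 35.99887314] [-0.2  0.1  0.4]
0.4 False [44.67405764 31.58028112] [-0.2 -0.  -0.3]
0.2 False [38.88639315 25.92581159] [-0.   0.5 -0.2]
0.0 False [34.37072118 19.18885418] [ 0.4  0.2 -0. ]
True [34.21708193 18.1865896 ] [ 0.08810203 -2.09917887  0.47367326]
post [32.64877906  2.22619749] 20.9083
```

View pics/c4.png

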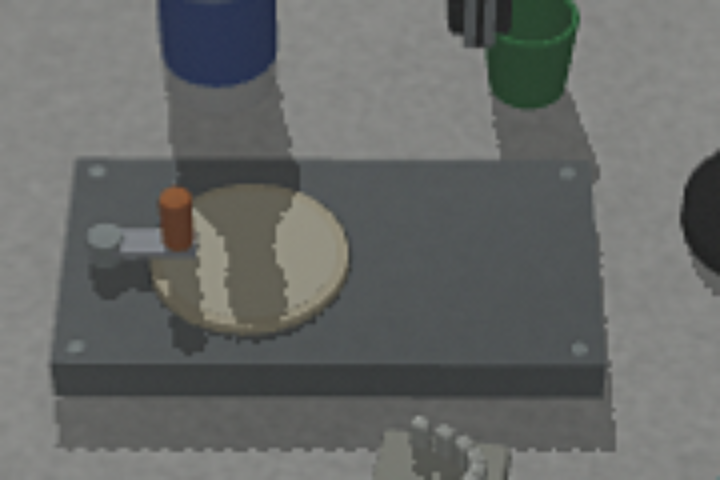

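The clip lies over the seated blank against its stop: the post is at (176,218) in the crop, about plate (34,0) once the side-view bias is allowed for. The hand is clear, so I'll hand in.

```bash
python3 -c "
from cell import *
print(finish_job(),get_time())"
```

```text
the job is handed in; nothing more can be done
the job is handed in; nothing more can be done
```

The blank was pushed into the cell and lies flat, the clip is closed over it against its stop, the hand is clear, and the job was handed in at about 21 s of the 64 s allowed; no verdict was returned.

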